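Wind the curing-lamp timer and set it back to the tab

ROBOT

A 7-joint arm with a two-finger parallel gripper is mounted at the origin on the work surface. World frame = base frame: x ahead of the robot, y to its left, z up, the work surface at z = 0. Lengths are in m, angles in rad, forces in N, time in s.
With the tool pointing down it reaches from about 0.4 to 0.75 m from the base axis. Payload 19.5 kg.
Tool frame: the origin (TCP) lies between the finger pads; the fingertips stand 19 mm ahead of it and the grasp point (between the pads) is the TCP; z points along the fingers, y is the direction in which the jaws open and shut (so a half turn about z gives the same grasp; the last joint's range is limited). The gripper opens to 85 mm and grips with 20 to 120 N. Pads are 22 mm wide; open, the fingers measure 114 mm over their backs; the gripper's body (76 mm by 85 mm) begins 54 mm behind the grasp point. The pads swing forward as they close: fully open they stand 13 mm farther back than shut.
Start: joints at [-1.293, 0.707, -0.028, 1.485, 0.022, 0.951, -0.075], TCP at [0.181, 0.546, 0.25] pointing down, gripper open.
Joint ranges: [-2.71, 2.71], [-0.32, 2.16], [-1.57, 1.52], [0, 2.45], [-1.46, 4.6], [0, 2.02], [-2.83, 2.83]. Speed limits (rad/s): [1.89, 1.89, 2.57, 2.57, 3.01, 3.01, 3.01].

INTERFACE

Orientations are given as a rotation vector (axis times angle).
In Python, from workcell import manip gives the robot as it stands.
- The arm moves only by the tool arm_command, never from a script. Its argument "series" is a list of rows, each a list of 4 numbers: the shift along the tool's x, y, z in units of 400 mm (1.0 is 400 mm), then the turn about the tool's z in units of 180 degrees (1.0 is 180 degrees). A call has 1 to 10 rows; each row is the pose to reach, as a shift and turn from the pose measured when the call began, along the tool's axes at that moment, turning the shorter way round; what a row does not reach only later rows make up. A row lasts 1/10 s, in which the tool goes at most 50 mm and 8.59 degrees, less where a joint would pass 70% of its speed; a pose out of reach is approached as far as the arm can. A call with a number of a shift or a turn outside -1 to 1 is refused whole. A call with a gripper value outside its range is refused whole. "fingers" is the opening, from -1 (shut) to 1 (fully open), set as the call begins (left out, the last holds). The fingers move at their own pace and stop on an object; "newtons" is the grip in N (left out, the last holds). Time passes only in rows, so rows that repeat a pose let the fingers close. It gives the time, the measured TCP pose, the force and the opening at its end, in the units of the state.
- manip.get_obs(): the state, without advancing time (a new reading comes with each control period).
- manip.grab_frame(name): name is "side" or "top"; returns a dict with "pixels" (420x560x3 uint8, red, green, blue), "z_map" (420x560 float32, m along the optical axis (not along the pixel's ray), 0 where there is no reading), "camera_matrix" (3x3 intrinsics, pixels), "D" ([k1, k2, p1, p2, k3] as OpenCV has them; the pictures are not rectified), "world_from_camera" (4x4, takes a point from camera to world coordinates). Camera axes: x right, y up, looking along -z (the intrinsics and any distortion apply to the point x, -y, -z); pixel columns grow to the right and rows downward; lengths in m; the calibration is good to about 2 mm. A picture is of the moment at which its call begins.
- manip.hand_in(): hands the job in, once; it reports no verdict.
The state is a dict: "time_s": time; "qpos": joint angles; "dq": joint speeds; "joint_efforts": joint torques, N m; "position": TCP position; "tcp_rot": TCP orientation; "contact_force": force on the tool from outside, world axes, zero at the start; "ft_torque": the same for the moment, N m; "width": finger opening in m.
Only numpy, scipy, OpenCV 4.12 (cv2) and the standard library are available. Lean on these libraries where they do the work, as an engineer would, in place of code of your own. Each camera call takes 0.05 s, during which the arm holds its last target.

TASK

Set the bell timer on the breadboard for the next cure: twist its grip clockwise past the 10-minute tick until you feel the spring at the end stop and the little tell-tale pin has come up by a good 4 mm, but gently, so that the timer does not twist round on its foot. Then turn it back down until the pointer is in line with the steel set tab and let go. Leave the tab, and the things lying on the breadboard, where they are.

Things in the scene. Friction and masses are not known exactly. Their poses are not given: they have to be found in the camera images.
- grip (a point): Middle of the timer's grip, on its vertical turning axis. The grip is an upright black bar 48 mm long, 14 mm thick, 38 mm tall, on a black disc 68 mm across. This point is 23 mm above the disc's top, 15 mm below the bar's top. x axis: along the bar to the pointer; z up. Clockwise from above winds it. Apart from the bar, all on the timer stays under 4 mm above the disc's top.
- pointer (a point): Tip of the pointer: a metal nose 4 mm wide at the foot of one end of the grip bar, 45 mm from the axis; it turns with the bar. x axis: outward from the turning axis through the pointer; z up. The metal line on top of the bar is on the pointer's half. At the start it is between the 1 and 8 minute ticks.
- tab (a point): Top of the set tab: a steel clip 5 mm wide and 12 mm long on the rim of the timer's top, 56 mm from the axis, that marks the minutes to be set (between 4 and 8). x axis: outward from the turning axis; z up. Stiff, and not to be moved.
- housing: The timer: a grey drum 124 mm across and 40 mm tall; origin at the middle of its underside, 21 mm above the table, under the turning axis; z up; x towards the 5 minute tick. A brass bell sits low at its -x side. It stands on a magnetic foot on the breadboard (240 x 320 x 13 mm) and stays put until twisted with about 0.55 N m, then slips round.
- ten (a point): The 10 minute tick on the timer's top face, 42 mm from the axis. The scale has 11 ticks, 0 to 10 minutes, growing clockwise from above, 0.209 rad apart; 0, 5 and 10 are longer. The dial's end stop lies unseen, 0.3 to 1.0 rad past this tick, elsewhere each time. Turning freely takes 0.08 N m; at the stop it grows by 1 N m per rad.
- pin (a joint): Rise (m) of the steel tell-tale pin, 8 mm across, in the timer's top face on the bell's side, 52 mm from the axis. 0 = down; 1.2 mm while winding freely. At the end stop a spring pushes back and the pin rises 1.5 mm per 0.1 rad or 0.1 N m. Wound at 4 mm (0.27 N m); at 8 mm (0.55 N m) the timer slips on its foot. Let go, the spring turns the dial back to the stop.
- lenstube_mid (a point): Bystander, not to be disturbed: black lens tube, 30 mm across and 30 mm tall, on the board. The point lies at its middle.
- driver_mid (a point): Bystander, not to be disturbed: hex driver lying on the board, 130 mm long, 18 mm thick. The point lies at its middle.
- post_mid (a point): Bystander, not to be disturbed: short steel post standing on the board, 25 mm across, 50 mm tall. The point lies at its middle.

How it is judged:
On the way:
1. the dial is wound into its end spring: the tell-tale pin has risen 4 mm (value of joint pin above 0.004 m), for 0.2 s.
At the end, for the whole second after the job is handed in: The pointer is in line with the set tab within 0.1 rad (half a minute; about 5 mm at the pointer's tip), the pin is down, and the timer is let go (angle between the x axis of pointer and the x axis of tab, either way round below 0.1 rad and horizontal distance between pointer and tab below 0.02 m and value of joint pin below 0.002 m); the robot touches nothing.
It fails at once if the timer is forced so that it twists on its foot, or the set tab is shifted (tab moved more than 4 mm) (distance of tab from where it was at the start of the episode above 0.004 m).
It fails at once if a bystander is moved by more than 20 mm (distance of any of lenstube_mid, driver_mid, post_mid from where it was at the start of the episode above 0.02 m).
It also fails if it takes over 72 s, if anything falls off the work surface, if the arm or the gripper's body presses on something with over 40 N, if the wrist force passes 120 N, or if a joint passes its speed limit or range.

## Working session

There is one attempt and no reset: what is moved stays moved. The work goes in short steps, Python scripts to look and compute and a tool call to move; the robot and the scene stay as the last step left them, time stands still between calls to the robot, and variables do not carry over. Pictures are saved under pics/ and viewed, and the job is handed in when it is done.

Besides the shell and the picture viewer there is one more tool, called after "Emit:" as a command line: name --pt "numbers of a row" for each row, then --argument value for the rest. arm_command: Moves the arm, as the interface text tells. Shifts and turns lie within -1 to 1; 1 stands for 400 mm of shift or 180 degrees of turn. Its arguments: {"type":"object","properties":{"series":{"type":"array","items":{"type":"array","items":{"type":"number","minimum":-1,"maximum":1}}},"fingers":{"type":"number"},"newtons":{"type":"number"}},"required":["series"]}

```bash
mkdir -p pics; ls; cat > h.py <<'E'
import numpy as np, cv2, pickle
from workcell import manip
def grab(n,tag):
    f=manip.grab_frame(n); pickle.dump(f,open(f'pics/{tag}.pkl','wb'))
    cv2.imwrite(f'pics/{tag}.png',f['pixels'][:,:,::-1]); return f
def ray(f,uv):
    p=cv2.undistortPoints(np.array(uv,float).reshape(-1,1,2),f['camera_matrix'],np.array(f['D'],float)).reshape(-1,2)
    d=np.c_[p[:,0],-p[:,1],-np.ones(len(p))]; T=np.array(f['world_from_camera'])
    return T[:3,3],d@T[:3,:3].T
def plane(f,uv,z):
    o,d=ray(f,uv); return o+d*((z-o[2])/d[:,2])[:,None]
def dep(f,uv):
    o,d=ray(f,uv); return np.array([o+di*f['z_map'][int(round(v)),int(round(u))] for di,(u,v) in zip(d,uv)])
E
python3 - <<'E'
from h import *
for n in('top','side'):
    f=grab(n,n+'0'); print(n,f['world_from_camera'],f['camera_matrix'],f['D'])
print(manip.get_obs())
E
```

```text
pics
top [[ 0.02564205  0.98144437 -0.19002481  0.41160015]
 [-0.99964941  0.02391937 -0.0113539   0.04961246]
 [-0.00659795  0.19024933  0.98171363  0.88361601]
 [ 0.          0.          0.          1.        ]] [[518.5924824    0.         276.04105239]
 [  0.         518.5924824  206.46383156]
 [  0.           0.           1.        ]] [-0.17364555  0.          0.          0.          0.        ]
side [[ 0.9773601   0.17058574 -0.12517086  0.4694161 ]
 [-0.21115953  0.74901045 -0.62800876 -0.3881504 ]
 [-0.01337506  0.64022173  0.76807373  0.62042898]
 [ 0.          0.          0.          1.        ]] [[428.50862661   0.         278.48447594]
 [  0.         428.50862661 207.03061683]
 [  0.           0.           1.        ]] [-0.02090036  0.          0.          0.          0.        ]
{'time_s': 0.1, 'qpos': array([-1.29268186,  0.7069934 , -0.02759657,  1.48492201,  0.021995  ,
        0.95091135, -0.07551809]), 'dq': array([ 0.0008267 , -0.0019161 ,  0.00078544, -0.00147651,  0.00120121,
       -0.0010087 ,  0.0010358 ]), 'joint_efforts': array([ 1.33628382e-03, -8.84295702e+01,  1.23629082e+00, -2.36458361e+01,
        1.70910743e-02,  5.03594041e-03,  5.62998054e-06]), 'position': array([0.18071655, 0.54564611, 0.24990871]), 'tcp_rot': array([-5.00265912e-01, -3.10139193e+00,  1.45290463e-03]), 'contact_force': array([0.11182991, 0.3189477 , 0.20445379]), 'ft_torque': array([-0.04802242, -0.00373916, -0.00719765]), 'width': 0.08563280720976632}
```

View pics/top0.png

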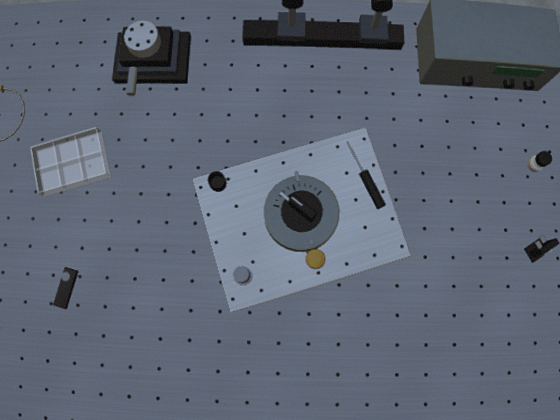

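View pics/side0.png

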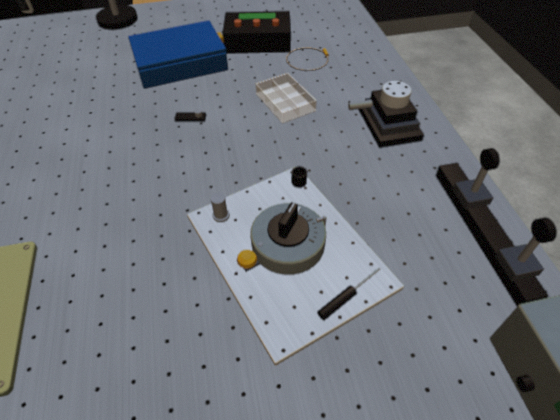

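```bash
python3 - <<'E'
import cv2
a=cv2.imread('pics/top0.png')[165:275,255:350]; cv2.imwrite('pics/t0z.png',cv2.resize(a,None,fx=5.4,fy=5.4,interpolation=cv2.INTER_CUBIC)[:600])
a=cv2.imread('pics/side0.png')[190:285,235:340]; cv2.imwrite('pics/s0z.png',cv2.resize(a,None,fx=6,fy=6,interpolation=cv2.INTER_CUBIC)[:600])
E
```

```text
(no output)
```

View pics/t0z.png

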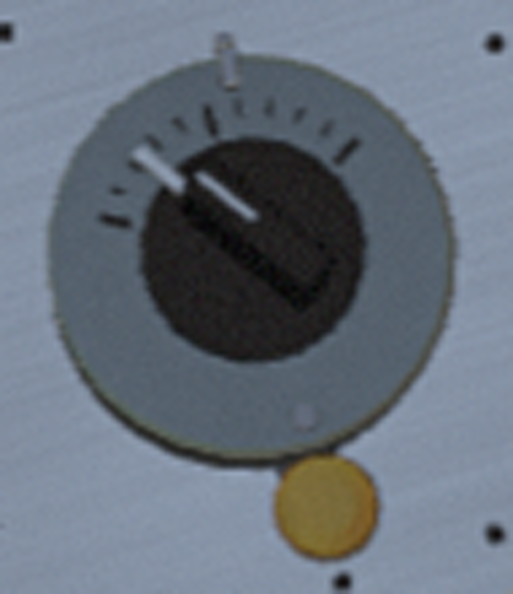

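View pics/s0z.png

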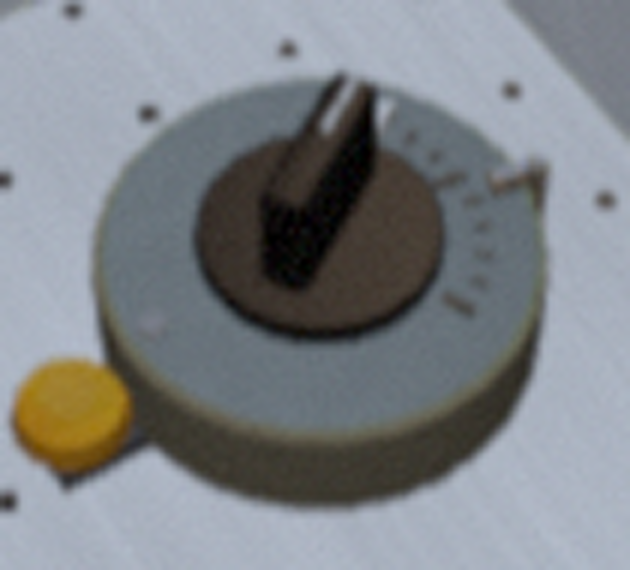

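```bash
python3 - <<'E'
from h import *
t=pickle.load(open('pics/top0.pkl','rb'));s=pickle.load(open('pics/side0.pkl','rb'))
def z(p,o,k): p=np.array(p,float); return (p+.5)/k-.5+np.array(o)
T=lambda *p:z(p,(255,165),5.4)
S=lambda *p:z(p,(235,190),6)
def tri(a,b):
    o1,d1=ray(t,a);o2,d2=ray(s,b);o2=o2;
    d1=d1/np.linalg.norm(d1,axis=1)[:,None];d2=d2/np.linalg.norm(d2,axis=1)[:,None]
    out=[]
    for x,y in zip(d1,d2):
        A=np.c_[x,-y];l=np.linalg.lstsq(A,o2-o1,rcond=None)[0]
        p,q=o1+l[0]*x,o2+l[1]*y; out.append(np.r_[(p+q)/2,np.linalg.norm(p-q)])
    return np.array(out)
np.set_printoptions(precision=4,suppress=True)
names=['0tick?','pin','tab inner','tab outer','tick5','tick10','line outer','line inner','disc']
a=T((224,38)); 
pa=np.array([(305,415),(232,85),(224,38),(211,121),(347,151),(198,175),(254,216),(140,152)],float)
pb=np.array([(152,325),(493,184),(540,168),(450,184),(460,304),(355,80),(330,130),(387,100)],float)
A=z(pa,(255,165),5.4);B=z(pb,(235,190),6)
print(tri(A,B))
# disc
for f,n,box in((t,'t',(255,165,350,275)),(s,'s',(235,190,340,285))):
    im=f['pixels'];x0,y0,x1,y1=box
    hs=cv2.cvtColor(im,cv2.COLOR_RGB2HSV)
    g=im.max(axis=2)
    m=(g<62).astype(np.uint8)*255
    mm=np.zeros_like(m);mm[y0:y1,x0:x1]=m[y0:y1,x0:x1]
    c=max(cv2.findContours(mm,0,1)[0],key=cv2.contourArea)
    print(n,cv2.contourArea(c),cv2.fitEllipse(cv2.convexHull(c)))
    cv2.imwrite(f'pics/m{n}.png',cv2.resize(mm[y0:y1,x0:x1],None,fx=5,fy=5))
# depth
for nm,p in(('drumtop',(330,380)),('board',(480,150)),('disc',(200,290)),('disc2',(300,180)),('bar',(290,260)),('barl',(225,192))):
    q=z([p],(255,165),5.4); print(nm,q,dep(t,q))
E
```

```text
[[ 0.5156  0.0017  0.0608  0.0005]
 [ 0.615   0.0252  0.0638  0.0011]
 [ 0.6294  0.0279  0.0637  0.0007]
 [ 0.6047  0.0312  0.0592  0.001 ]
 [ 0.5963 -0.0099  0.061   0.0014]
 [ 0.5781  0.0357  0.1056  0.001 ]
 [ 0.567   0.0196  0.1067  0.0022]
 [ 0.5915  0.0524  0.0742  0.0013]]
t 1270.5 ((301.29718017578125, 210.83595275878906), (41.117591857910156, 41.29778289794922), 16.625295639038086)
s 681.5 ((289.87005615234375, 225.7655029296875), (38.93900680541992, 46.20232391357422), 48.97450637817383)
drumtop [[315.7037 234.963 ]] [[ 0.526  -0.0056  0.0603]]
board [[343.4815 192.3704]] [[ 0.608  -0.056   0.0116]]
disc [[291.6296 218.2963]] [[0.5511 0.0337 0.0666]]
disc2 [[310.1481 197.9259]] [[0.5847 0.0046 0.0683]]
bar [[308.2963 212.7407]] [[0.5539 0.0091 0.1041]]
barl [[296.2593 200.1481]] [[0.5729 0.0279 0.1053]]
```

```bash
python3 - <<'E'
from h import *
np.set_printoptions(precision=4,suppress=True)
# top-camera depth -> points, drum top plane fit circle
t=pickle.load(open('pics/top0.pkl','rb'))
for n in('top','side'):
    t=pickle.load(open(f'pics/{n}0.pkl','rb'))
    H,W=t['z_map'].shape
    vv,uu=np.mgrid[0:H,0:W]; uv=np.c_[uu.ravel(),vv.ravel()].astype(float)
    o,d=ray(t,uv); P=o+d*t['z_map'].ravel()[:,None]
    r=(np.hypot(P[:,0]-.46,P[:,1]-.02)<.16)
    print(n,np.histogram(P[r,2],bins=np.arange(0,.13,.004)))
    m=r&(abs(P[:,2]-.061)<.003); print(P[m].mean(0),m.sum())
    if m.sum()>20:
        c,R=cv2.minEnclosingCircle((P[m,:2]*1000).astype(np.float32)); print('circ',c,R)
    m=r&(P[:,2]>.085); print('bar',P[m].mean(0),m.sum(), cv2.minAreaRect((P[m,:2]*1000).astype(np.float32)) if m.sum()>4 else '', np.percentile(P[m,2],[5,50,95]))
E
```

```text
top (array([2198,  203, 6988, 3227,   53,    5,   11,   19,   22,   48,   76,
        147,  113,  108, 2102,  966,  668,  303,   23,   15,    8,   14,
         18,    8,   18,   86,  189,    4,    0,    0,    0,    0]), array([0.   , 0.004, 0.008, 0.012, 0.016, 0.02 , 0.024, 0.028, 0.032,
       0.036, 0.04 , 0.044, 0.048, 0.052, 0.056, 0.06 , 0.064, 0.068,
       0.072, 0.076, 0.08 , 0.084, 0.088, 0.092, 0.096, 0.1  , 0.104,
       0.108, 0.112, 0.116, 0.12 , 0.124, 0.128]))
[0.5528 0.0252 0.0598] 2448
circ (528.7622680664062, 47.83638381958008) 105.73591613769531
bar [0.4515 0.0413 0.6775] 1254 ((495.94830322265625, 22.53400993347168), (43.12261199951172, 171.84832763671875), 86.28831481933594) [0.1017 0.8836 0.8836]
side (array([9317,  103,  798, 7133,  199,   38,   72,   97,  107,  117,  154,
        217,  227,  134,  511, 1955,  183,  648,   35,   24,   26,   32,
         32,   30,   32,   32,  190,   27,    0,    0,    0,    0]), array([0.   , 0.004, 0.008, 0.012, 0.016, 0.02 , 0.024, 0.028, 0.032,
       0.036, 0.04 , 0.044, 0.048, 0.052, 0.056, 0.06 , 0.064, 0.068,
       0.072, 0.076, 0.08 , 0.084, 0.088, 0.092, 0.096, 0.1  , 0.104,
       0.108, 0.112, 0.116, 0.12 , 0.124, 0.128]))
[0.5545 0.0119 0.061 ] 2372
circ (530.4957885742188, 46.100772857666016) 107.56713104248047
bar [0.5631 0.0111 0.1018] 365 ((564.3485717773438, 15.857246398925781), (48.247684478759766, 14.508684158325195), 52.0088996887207) [0.087  0.1056 0.1082]
```

```bash
cat >> h.py <<'E'
from scipy.spatial.transform import Rotation as R
np.set_printoptions(precision=4,suppress=True)
def to(target,yaw_y):
    "units for shift to world target and turn so tool y has world angle yaw_y(deg)"
    o=manip.get_obs();M=R.from_rotvec(o['tcp_rot']).as_matrix()
    d=M.T@(np.array(target)-o['position'])
    cur=np.degrees(np.arctan2(M[1,1],M[0,1])); turn=-((yaw_y-cur+180)%360-180)
    print('pos',o['position'],'yaw_y',cur,'zaxis',M[:,2],'q',o['qpos'],'t',o['time_s'],'F',o['contact_force'],'M',o['ft_torque'],'w',o['width'])
    print('cmd',d/.4,turn/180)
def circ(f,lo,hi,box,z):
    pass
E
python3 - <<'E'
from h import *
t=pickle.load(open('pics/top0.pkl','rb'));s=pickle.load(open('pics/side0.pkl','rb'))
# disc in top
print('disc top',plane(t,[(301.297,210.836)],.068))
# side: bar top face by depth
for f in (t,s):
    H,W=f['z_map'].shape
    vv,uu=np.mgrid[0:H,0:W]; uv=np.c_[uu.ravel(),vv.ravel()].astype(float)
    o,d=ray(f,uv); P=o+d*f['z_map'].ravel()[:,None]
    r=np.hypot(P[:,0]-.5644,P[:,1]-.0159)<.035
    m=r&(P[:,2]>.1)&(P[:,2]<.12)
    (c,wh,a)=cv2.minAreaRect((P[m,:2]*1000).astype(np.float32)); print('bar top',c,wh,a,np.median(P[m,2]),m.sum())
    m=r&(P[:,2]>.09)&(P[:,2]<.12); q=P[m,:2]-P[m,:2].mean(0); w,v=np.linalg.eigh(q.T@q); print('pca',np.degrees(np.arctan2(v[1,1],v[0,1])),P[m].mean(0))
    # drum top ring edge: points at z .057-.064 vs lower
    m=(np.hypot(P[:,0]-.5644,P[:,1]-.0159)<.075)&(abs(P[:,2]-.061)<.004)&(f['z_map'].ravel()>0)
    m2=m.reshape(H,W).astype(np.uint8)*255
    c=max(cv2.findContours(m2,0,1)[0],key=cv2.contourArea).reshape(-1,2).astype(float)
    Q=plane(f,c,.061); ctr,(aa,bb),_=cv2.fitEllipse((Q[:,:2]*1000).astype(np.float32)); print('drum',ctr,aa,bb)
to([.5644,.0159,.25],143.4)
E
```

```text
disc top [[0.5633 0.0185 0.068 ]]
bar top (564.0782470703125, 17.560720443725586) (47.8909912109375, 14.168342590332031) 51.505496978759766 0.10480369605144535 279
pca 51.231777593461274 [0.5632 0.0182 0.1037]
drum (563.5247802734375, 18.319732666015625) 117.57852935791016 119.33394622802734
bar top (564.4087524414062, 15.969769477844238) (47.99411392211914, 14.504189491271973) 51.88158416748047 0.10666388227866985 249
pca 49.98753632191312 [0.5634 0.0118 0.1034]
drum (564.7637939453125, 14.016790390014648) 114.75904846191406 114.8497314453125
pos [0.1807 0.5456 0.2499] yaw_y 71.67381382743781 zaxis [-0.0003 -0.0009 -1.    ] q [-1.2927  0.707  -0.0276  1.4849  0.022   0.9509 -0.0755] t 0.1 F [0.1118 0.3189 0.2045] M [-0.048  -0.0037 -0.0072] w 0.08563280720976632
cmd [-1.327  -0.9556  0.0007] -0.39847881206978997
```

Emit:
arm_command --pt "-0.66 -0.48 0 -0.2" --pt "-0.66 -0.48 0 -0.2" --pt "-0.66 -0.48 0 -0.2" --pt "-0.66 -0.48 0 -0.2" --pt "-0.66 -0.48 0 -0.2" --pt "-0.66 -0.48 0 -0.2" --pt "-0.66 -0.48 0 -0.2" --pt "-0.66 -0.48 0 -0.2" --fingers 1 --newtons 40

```text
time_s: 0.9
position: [0.373, 0.2771, 0.2499]
tcp_rot: [0.474, -3.105, 0.004]
contact_force: [-0.6, 1.0, -0.5]
width: 0.0851
```

```bash
python3 -c "
from h import *
to([.564,.017,.2],142)"
```

```text
pos [0.373  0.2771 0.2499] yaw_y 107.36574457342773 zaxis [ 0.     -0.0025 -1.    ] q [-0.5476  0.5562 -0.2703  1.8635  0.2107  0.7512  0.9398] t 0.9 F [-0.6036  1.0326 -0.5399] M [ 0.0271 -0.0201 -0.0065] w 0.08508054869470805
cmd [-0.2617 -0.7629  0.1264] -0.19241253014762377
```

Emit:
arm_command --pt "-0.262 -0.763 0.12 -0.192" --pt "-0.262 -0.763 0.12 -0.192" --pt "-0.262 -0.763 0.12 -0.192" --pt "-0.262 -0.763 0.12 -0.192" --pt "-0.262 -0.763 0.12 -0.192" --pt "-0.262 -0.763 0.12 -0.192" --pt "-0.262 -0.763 0.12 -0.192" --pt "-0.262 -0.763 0.12 -0.192" --pt "-0.262 -0.763 0.12 -0.192"

```text
time_s: 1.8
position: [0.5639, 0.0177, 0.2022]
tcp_rot: [1.375, -2.823, 0.002]
contact_force: [-0.4, 1.2, -0.2]
width: 0.0855
```

```bash
python3 -c "
from h import *
to([.564,.017,.095],142)
grab('side','s1');grab('top','t1')"
```

```text
pos [0.5639 0.0177 0.2022] yaw_y 141.92811323072416 zaxis [-0.0007 -0.0017 -1.    ] q [ 0.1546  0.782  -0.4815  1.5813  0.4361  0.8881  1.9904] t 1.8 F [-0.4002  1.1763 -0.1593] M [0.0205 0.0448 0.0179] w 0.08553173803851757
cmd [ 0.0007 -0.0011  0.268 ] -0.0003993709404213064
```

View pics/s1.png

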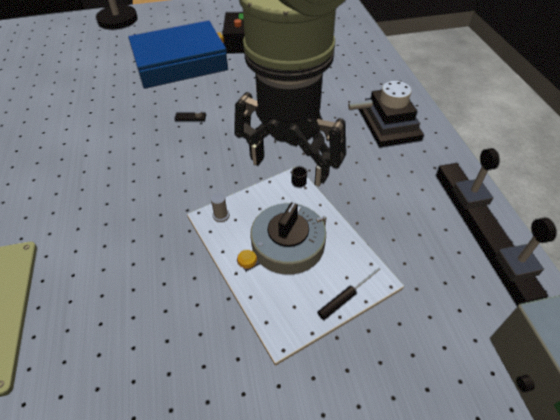

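Emit:
arm_command --pt "0 -0.001 0.07 0" --pt "0 -0.001 0.12 0" --pt "0 -0.001 0.16 0" --pt "0 -0.001 0.19 0" --pt "0 -0.001 0.22 0" --pt "0 -0.001 0.24 0" --pt "0 -0.001 0.255 0" --pt "0 -0.001 0.265 0" --pt "0 -0.001 0.265 0" --fingers 0

```text
time_s: 2.8
position: [0.564, 0.0181, 0.0965]
tcp_rot: [1.377, -2.822, 0.002]
contact_force: [-0.7, -0.9, 0.0]
width: 0.0428
```

```bash
python3 -c "
from h import *
to([.564,.017,.095],142)
f=grab('side','s2');cv2.imwrite('pics/s2z.png',cv2.resize(f['pixels'][150:290,210:370,::-1],None,fx=4,fy=4,interpolation=2))"
```

```text
pos [0.564  0.0181 0.0965] yaw_y 142.031043884605 zaxis [-0.0003 -0.0019 -1.    ] q [ 0.1104  0.9303 -0.3945  1.6717  0.5373  0.6503  1.9025] t 2.8 F [-0.6805 -0.9007  0.0095] M [-0.0017 -0.0109  0.0472] w 0.04276930005057326
cmd [ 0.0021 -0.0017  0.0038] 0.00017246602558332016
```

View pics/s2z.png

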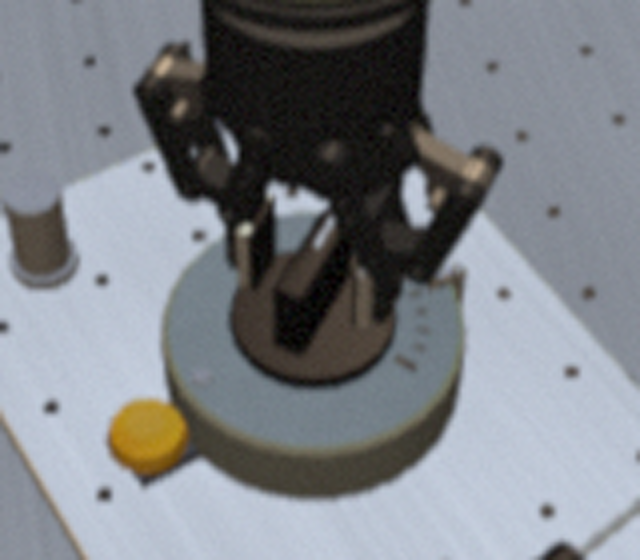

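Emit:
arm_command --pt "0.002 -0.002 0.002 0" --pt "0.002 -0.002 0.002 0" --pt "0.002 -0.002 0.002 0" --pt "0.002 -0.002 0.002 0" --pt "0.002 -0.002 0.002 0" --pt "0.002 -0.002 0.002 0" --fingers -1 --newtons 45

```text
time_s: 3.45
position: [0.564, 0.0172, 0.0964]
tcp_rot: [1.377, -2.822, 0.002]
contact_force: [-3.8, 2.1, 5.5]
width: 0.0138
```

```bash
python3 -c "
from h import *
to([.564,.017,.095],142)"
```

```text
pos [0.564  0.0172 0.0964] yaw_y 142.02932736217676 zaxis [-0.0004 -0.0016 -1.    ] q [ 0.1123  0.9306 -0.3948  1.672   0.5377  0.65    1.9038] t 3.45 F [-3.7601  2.135   5.4731] M [ 0.3238  0.935  -0.0365] w 0.013823046291129725
cmd [ 0.0003 -0.0004  0.0035] 0.00016292978987087912
```

Emit:
arm_command --pt "0 0 0 0.02" --pt "0 0 0 0.05" --pt "0 0 0 0.08" --pt "0 0 0 0.11" --pt "0 0 0 0.14" --pt "0 0 0 0.17" --pt "0 0 0 0.2" --pt "0 0 0 0.23" --pt "0 0 0 0.25" --pt "0 0 0 0.25"

```text
time_s: 4.45
position: [0.5636, 0.0174, 0.0965]
tcp_rot: [0.191, -3.135, 0.003]
contact_force: [-4.2, 1.6, 0.6]
width: 0.0135
```

```bash
python3 -c "
from h import *
to([.564,.017,.095],97)"
```

```text
pos [0.5636 0.0174 0.0965] yaw_y 96.98777885342734 zaxis [-0.0011 -0.0017 -1.    ] q [ 0.0075  0.911  -0.1872  1.676   0.2739  0.5816  1.354 ] t 4.45 F [-4.1574  1.5948  0.6137] M [0.3118 0.8453 0.0717] w 0.013472241637432995
cmd [-0.0008 -0.0011  0.0037] -6.789525873690157e-05
```

Emit:
arm_command --pt "0 0 0 0.02" --pt "0 0 0 0.05" --pt "0 0 0 0.08" --pt "0 0 0 0.11" --pt "0 0 0 0.14" --pt "0 0 0 0.17" --pt "0 0 0 0.2" --pt "0 0 0 0.23" --pt "0 0 0 0.25" --pt "0 0 0 0.25"

```text
time_s: 5.45
position: [0.5635, 0.0177, 0.0965]
tcp_rot: [-1.021, -2.97, 0.003]
contact_force: [-2.4, 2.1, -0.5]
width: 0.0132
```

```bash
python3 -c "
from h import *
to([.564,.017,.095],97)"
```

```text
pos [0.5635 0.0177 0.0965] yaw_y 52.06003144152889 zaxis [-0.0015 -0.0014 -1.    ] q [-0.0961  0.9091  0.0142  1.6797 -0.0189  0.5545  0.8373] t 5.45 F [-2.3635  2.0573 -0.4816] M [0.5925 0.5467 0.0988] w 0.013203096319573051
cmd [-0.0022 -0.0006  0.0037] -0.2496664919915061
```

Emit:
arm_command --pt "0 0 0 0.02" --pt "0 0 0 0.05" --pt "0 0 0 0.08" --pt "0 0 0 0.1" --pt "0 0 0 0.1"

```text
time_s: 5.95
position: [0.5635, 0.018, 0.0965]
tcp_rot: [-1.47, -2.776, 0.003]
contact_force: [-0.9, 1.1, -0.6]
width: 0.0132
```

```bash
python3 -c "
from h import *
to([.564,.017,.095],97)
f=grab('side','s3');cv2.imwrite('pics/s3z.png',cv2.resize(f['pixels'][150:290,210:370,::-1],None,fx=4,fy=4,interpolation=2))
f=grab('top','t3');cv2.imwrite('pics/t3z.png',cv2.resize(f['pixels'][165:285,240:360,::-1],None,fx=4,fy=4,interpolation=2))"
```

```text
pos [0.5635 0.018  0.0965] yaw_y 34.190960084686665 zaxis [-0.0016 -0.0013 -1.    ] q [-0.1368  0.9129  0.0935  1.6809 -0.1382  0.5559  0.635 ] t 5.95 F [-0.9198  1.12   -0.5648] M [0.4644 0.3215 0.0433] w 0.013197159078658448
cmd [-0.0027 -0.0002  0.0037] -0.3489391106406297
```

View pics/s3z.png

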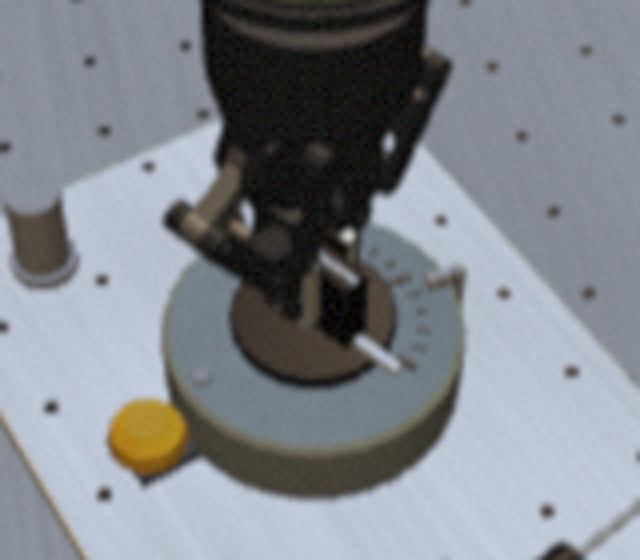

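View pics/t3z.png

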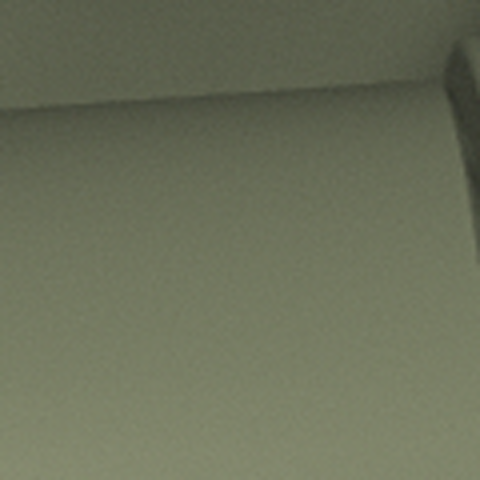

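Emit:
arm_command --pt "0 0 0 0.015" --pt "0 0 0 0.03" --pt "0 0 0 0.045" --pt "0 0 0 0.045"

```text
time_s: 6.45
position: [0.5635, 0.018, 0.0965]
tcp_rot: [-1.661, -2.666, 0.003]
contact_force: [-0.6, 1.5, -0.4]
width: 0.0134
```

```bash
cat > st.py <<'E'
from h import *
import sys
o=manip.get_obs();M=R.from_rotvec(o['tcp_rot']).as_matrix()
print(o['time_s'],'yaw_y',np.degrees(np.arctan2(M[1,1],M[0,1])),'F',o['contact_force'],'M',o['ft_torque'],'q',o['qpos'])
if len(sys.argv)>1:
    f=grab('side',sys.argv[1]);cv2.imwrite(f'pics/{sys.argv[1]}z.png',cv2.resize(f['pixels'][220:280,230:330,::-1],None,fx=6,fy=6,interpolation=2))
E
python3 st.py
```

```text
6.45 yaw_y 26.143586698570406 F [-0.6461  1.5173 -0.4168] M [0.5221 0.2355 0.0359] q [-0.1548  0.9154  0.1291  1.6815 -0.1919  0.5586  0.5439]
```

Emit:
arm_command --pt "0 0 0 0.015" --pt "0 0 0 0.03" --pt "0 0 0 0.045" --pt "0 0 0 0.045"

```text
time_s: 6.85
position: [0.5635, 0.0181, 0.0965]
tcp_rot: [-1.845, -2.542, 0.003]
contact_force: [-0.3, 1.5, 0.1]
width: 0.0133
```

```bash
python3 st.py s4
```

```text
6.85 yaw_y 18.078631689216273 F [-0.3088  1.4837  0.1268] M [0.6031 0.1665 0.1843] q [-0.1732  0.9185  0.1652  1.6821 -0.2453  0.5628  0.4521]
```

View pics/s4z.png

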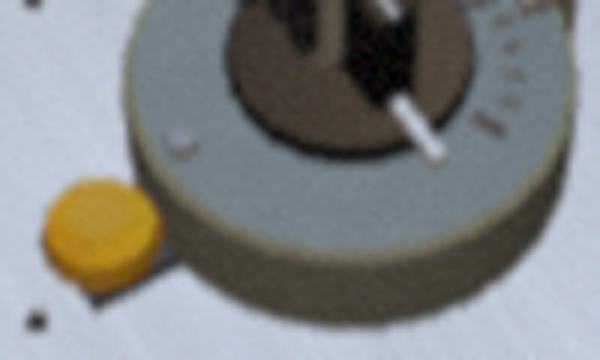

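Emit:
arm_command --pt "0 0 0 0.012" --pt "0 0 0 0.022" --pt "0 0 0 0.022"

```text
time_s: 7.2
position: [0.5635, 0.0181, 0.0965]
tcp_rot: [-1.931, -2.478, 0.003]
contact_force: [-0.2, 1.2, -0.1]
width: 0.0137
```

```bash
python3 st.py
```

```text
7.2 yaw_y 14.138732139052342 F [-0.2116  1.1751 -0.0962] M [0.5945 0.2195 0.1933] q [-0.1821  0.9202  0.1829  1.6824 -0.2713  0.5654  0.4072]
```

Emit:
arm_command --pt "0 0 0 0.012" --pt "0 0 0 0.022" --pt "0 0 0 0.022"

```text
time_s: 7.5
position: [0.5636, 0.0181, 0.0965]
tcp_rot: [-2.018, -2.408, 0.003]
contact_force: [-0.1, 3.0, 0.8]
width: 0.0133
```

```bash
python3 st.py s5
```

```text
7.5 yaw_y 10.083536626738388 F [-0.1045  3.0131  0.7672] M [0.5643 0.1031 0.2775] q [-0.1913  0.9221  0.2011  1.6825 -0.2979  0.5684  0.3607]
```

View pics/s5z.png

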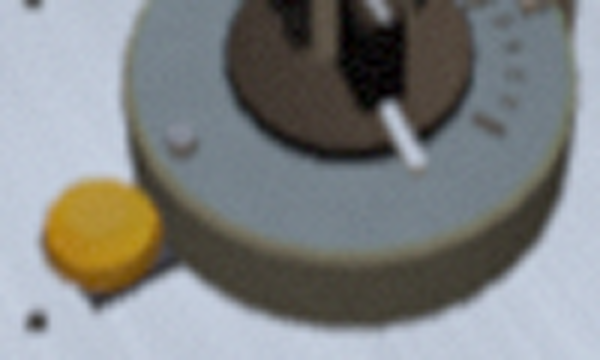

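```bash
cat > pin.py <<'E'
from h import *
import sys
for n in sys.argv[1:]:
    f=pickle.load(open(f'pics/{n}.pkl','rb')); im=f['pixels'][234:252,252:269].astype(float)
    d=np.clip(im[:,:,0]-np.median(im[:,:,0])-6,0,None); 
    c=d.copy(); vv,uu=np.mgrid[234:252,252:269]; k=np.hypot(uu-260.2,vv-243.5)<6; c=c*k
    rows=c.sum(1); print(n,'c',(c*uu).sum()/c.sum(),(c*vv).sum()/c.sum(),'tot',c.sum(),rows.round())
E
python3 pin.py s0 s2 s3 s4 s5
```

```text
Traceback (most recent call last):
  File "pin.py", line 4, in <module>
    f=pickle.load(open(f'pics/{n}.pkl','rb')); im=f['pixels'][234:252,252:269].astype(float)
                  ~~~~^^^^^^^^^^^^^^^^^^^^^^
FileNotFoundError: [Errno 2] No such file or directory: 'pics/s0.pkl'
```

```bash
python3 pin.py side0 s1 s2 s3 s4 s5
```

```text
side0 c 259.90909090909093 243.16666666666666 tot 66.0 [ 0.  0.  0.  0.  0.  0.  0.  1. 10. 34. 19.  2.  0.  0.  0.  0.  0.  0.]
s1 c 260.05263157894734 243.1578947368421 tot 76.0 [ 0.  0.  0.  0.  0.  0.  0.  0. 11. 42. 23.  0.  0.  0.  0.  0.  0.  0.]
s2 c 259.8767123287671 243.17808219178082 tot 73.0 [ 0.  0.  0.  0.  0.  0.  0.  0. 13. 35. 24.  1.  0.  0.  0.  0.  0.  0.]
s3 c 259.8382352941176 242.85294117647058 tot 68.0 [ 0.  0.  0.  0.  0.  0.  0.  2. 19. 34. 13.  0.  0.  0.  0.  0.  0.  0.]
s4 c 259.9078947368421 242.22368421052633 tot 76.0 [ 0.  0.  0.  0.  0.  0.  0. 13. 33. 30.  0.  0.  0.  0.  0.  0.  0.  0.]
s5 c 259.641975308642 241.45679012345678 tot 81.0 [ 0.  0.  0.  0.  0.  0.  6. 40. 27.  8.  0.  0.  0.  0.  0.  0.  0.  0.]
```

Emit:
arm_command --pt "0 0 0 0.01" --pt "0 0 0 0.017" --pt "0 0 0 0.017" --pt "0 0 0 0.017" --pt "0 0 0 0.017"

```text
time_s: 8.05
position: [0.5636, 0.0181, 0.0965]
tcp_rot: [-2.079, -2.355, 0.003]
contact_force: [0.2, 1.8, -0.6]
width: 0.0133
```

```bash
python3 st.py s6; python3 pin.py s6; python3 - <<'E'
from h import *
f=pickle.load(open('pics/side0.pkl','rb'));T=np.array(f['world_from_camera'])
P=plane(f,[(259.9,243.17)],.061)[0];print(P)
def proj(p):
    c=T[:3,:3].T@(p-T[:3,3]);c=np.array([c[0],-c[1],-c[2]]);return cv2.projectPoints(c.reshape(1,3),np.zeros(3),np.zeros(3),f['camera_matrix'],np.array(f['D']))[0].ravel()
print(proj(P),proj(P+[0,0,.005]))
E
```

```text
8.05 yaw_y 7.120594295777041 F [ 0.1891  1.8132 -0.5667] M [0.6073 0.0896 0.3434] q [-0.1979  0.9236  0.2144  1.6828 -0.3172  0.5708  0.3267]
s6 c 259.6511627906977 241.30232558139534 tot 86.0 [ 0.  0.  0.  0.  0.  0. 15. 33. 35.  3.  0.  0.  0.  0.  0.  0.  0.  0.]
[0.516  0.0027 0.061 ]
[259.9  243.17] [259.752  241.3501]
```

View pics/s6z.png

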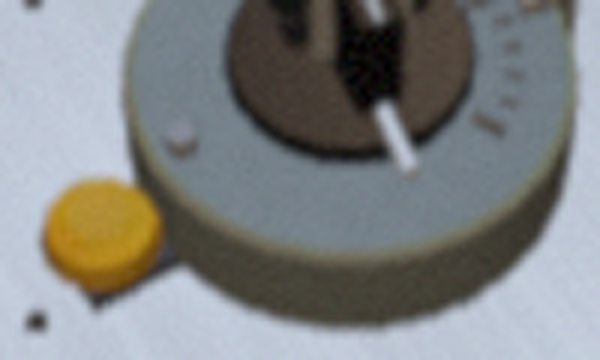

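Emit:
arm_command --pt "0 0 0 0.01" --pt "0 0 0 0.01" --pt "0 0 0 0.01" --pt "0 0 0 0.01" --pt "0 0 0 0.01"

```text
time_s: 8.6
position: [0.5636, 0.0181, 0.0965]
tcp_rot: [-2.116, -2.322, 0.003]
contact_force: [0.1, 1.8, -0.3]
width: 0.013
```

```bash
python3 st.py s7; python3 pin.py s7; python3 st.py; cp pics/s7.png pics/s7_.png;python3 - <<'E'
from h import *
# refine tab, ticks directions from initial images; joint center estimate
for n in('top0','side0','s7'):
    f=pickle.load(open(f'pics/{n}.pkl','rb'))
    im=f['pixels']
    box=(255,165,350,200) if n=='top0' else (300,200,335,240)
    x0,y0,x1,y1=box
    cv2.imwrite(f'pics/tab_{n}.png',cv2.resize(im[y0:y1,x0:x1,::-1],None,fx=8,fy=8,interpolation=2) if n=='top0' else cv2.resize(im[y0:y1,x0:x1,::-1],None,fx=14,fy=14,interpolation=2))
E
```

```text
8.6 yaw_y 5.330630421198885 F [ 0.1304  1.761  -0.3397] M [0.6892 0.0196 0.3393] q [-0.2019  0.9245  0.2225  1.6829 -0.3288  0.5724  0.3061]
s7 c 259.5731707317073 241.1219512195122 tot 82.0 [ 0.  0.  0.  0.  0.  0. 16. 40. 26.  0.  0.  0.  0.  0.  0.  0.  0.  0.]
8.65 yaw_y 5.326168780112053 F [ 0.0842  2.0445 -0.588 ] M [0.7089 0.0221 0.3696] q [-0.2019  0.9245  0.2225  1.6829 -0.3289  0.5724  0.3061]
```

View pics/tab_top0.png

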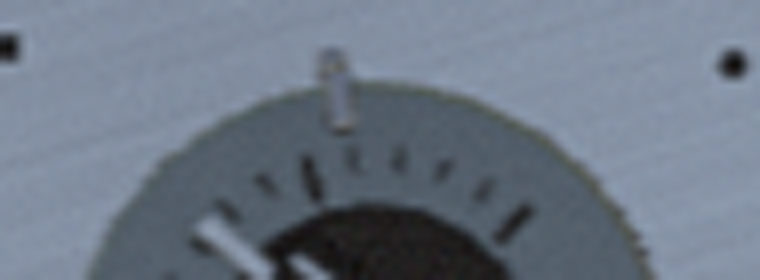

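View pics/tab_s7.png

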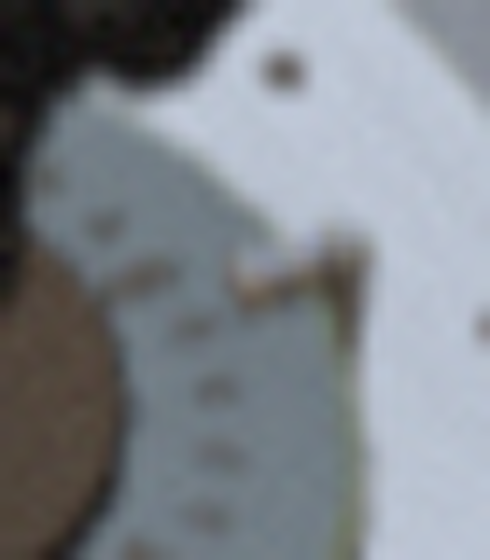

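```bash
python3 - <<'E'
from h import *
t=pickle.load(open('pics/top0.pkl','rb'));s=pickle.load(open('pics/side0.pkl','rb'))
def z(p,o,k): p=np.array(p,float); return (p+.5)/k-.5+np.array(o)
def ang(f,p,zz,c):
    P=plane(f,p,zz)[:,:2]-c; return np.degrees(np.arctan2(P[:,1],P[:,0])).round(1),(np.hypot(*P.T)*1000).round(1)
ct=np.array([.5636,.0183]); cs=np.array([.5646,.0155])
print('top tab in,mid,out',ang(t,z([(342,128),(337,90),(331,52)],(255,165),8),.063,ct))
print('top ticks5,6,10',ang(t,z([(313,178),(352,160),(516,223)],(255,165),8),.061,ct))
print('top ptr tip',ang(t,z([(203,222)],(255,165),8),.071,ct))
print('side tab in,out',ang(s,z([(243,288),(345,255)],(300,200),14),.063,cs))
print('side ticks 5,6',ang(s,z([(140,278),(192,326)],(300,200),14),.061,cs))
E
```

```text
top tab in,mid,out (array([8.2, 8.2, 8.4]), array([51.2, 59.2, 67.3]))
top ticks5,6,10 (array([ 17.7,   6.5, -41.5]), array([42.5, 44.8, 43. ]))
top ptr tip (array([50.8]), array([45.2]))
side tab in,out (array([11.6, 11.1]), array([52.6, 65.8]))
side ticks 5,6 (array([21.8, 10.1]), array([43.7, 45.4]))
```

Emit:
arm_command --pt "0 0 0 -0.02" --pt "0 0 0 -0.05" --pt "0 0 0 -0.08" --pt "0 0 0 -0.11" --pt "0 0 0 -0.14" --pt "0 0 0 -0.17" --pt "0 0 0 -0.2" --pt "0 0 0 -0.23" --pt "0 0 0 -0.26" --pt "0 0 0 -0.26"

```text
time_s: 9.65
position: [0.5634, 0.0178, 0.0965]
tcp_rot: [-1.018, -2.971, 0.003]
contact_force: [-0.9, 0.8, -0.6]
width: 0.0134
```

Emit:
arm_command --pt "0 0 0 -0.02" --pt "0 0 0 -0.05" --pt "0 0 0 -0.08" --pt "0 0 0 -0.11" --pt "0 0 0 -0.14" --pt "0 0 0 -0.17" --pt "0 0 0 -0.2" --pt "0 0 0 -0.23" --pt "0 0 0 -0.26" --pt "0 0 0 -0.26"

```text
time_s: 10.65
position: [0.5635, 0.0174, 0.0965]
tcp_rot: [0.243, -3.13, 0.002]
contact_force: [0.4, -0.3, 1.3]
width: 0.0132
```

```bash
python3 st.py s8; python3 - <<'E'
from h import *
f=pickle.load(open('pics/s8.pkl','rb'));x0,y0,x1,y1=280,195,340,240
cv2.imwrite('pics/tab_s8.png',cv2.resize(f['pixels'][y0:y1,x0:x1,::-1],None,fx=12,fy=12,interpolation=2))
E
```

```text
10.65 yaw_y 98.89422014558184 F [ 0.4371 -0.3101  1.2829] M [0.0196 0.0354 0.0543] q [ 0.0127  0.9116 -0.1971  1.6758  0.2866  0.5844  1.3757]
```

View pics/tab_s8.png

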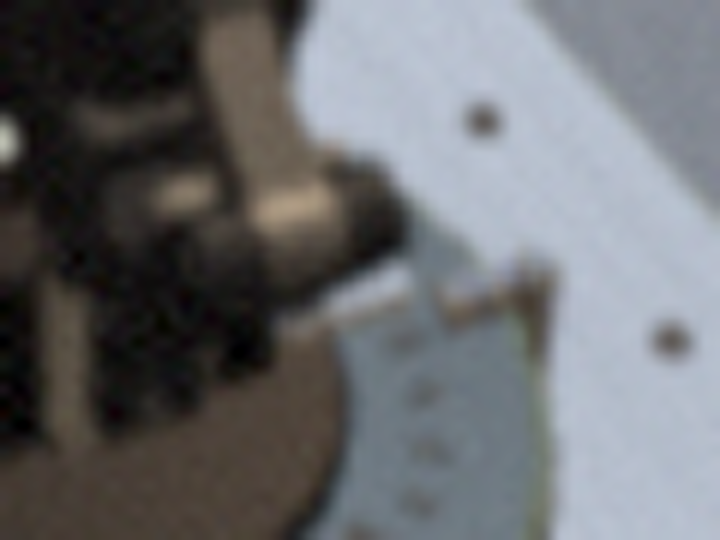

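```bash
python3 - <<'E'
from h import *
f=pickle.load(open('pics/s8.pkl','rb'))
def z(p,o,k): p=np.array(p,float); return (p+.5)/k-.5+np.array(o)
c=np.array([.5646,.0155])
for zz in(.063,.068,.070,.072):
    P=plane(f,z([(405,278),(325,308),(443,312),(535,285)],(280,195),12),zz)[:,:2]-c
    print(zz,np.degrees(np.arctan2(P[:,1],P[:,0])),np.hypot(*P.T)*1000)
s=pickle.load(open('pics/side0.pkl','rb'))
P=plane(s,z([(387,100)],(235,190),6),.07)[:,:2]-c;print('ptr at start, side',np.degrees(np.arctan2(P[:,1],P[:,0])),np.hypot(*P.T))
E
```

```text
0.063 [19.6524 22.0452 11.0675 10.2797] [49.953  37.7098 51.527  65.2326]
0.068 [15.8899 17.1195  7.153   7.1893] [47.5858 35.3517 49.6477 63.2533]
0.07 [14.2811 14.9673  5.5062  5.8999] [46.7004 34.4886 48.9643 62.5154]
0.072 [12.6114 12.708   3.8143  4.5803] [45.8532 33.6765 48.3224 61.8098]
ptr at start, side [54.8087] [0.0494]
```

Emit:
arm_command --pt "0 0 0 0" --pt "0 0 0 0" --pt "0 0 0 0" --pt "0 0 0 0" --pt "0 0 -0.03 0" --pt "0 0 -0.08 0" --pt "0 0 -0.15 0" --pt "0 0 -0.25 0" --pt "0 0 -0.35 0" --pt "0 0 -0.35 0" --fingers 0

```text
time_s: 11.7
position: [0.5651, 0.0179, 0.2419]
tcp_rot: [-0.238, 3.127, -0.002]
contact_force: [0.5, 0.1, -0.4]
width: 0.0431
```

```bash
python3 -c "
from h import *
to([.42,.25,.25],99)"
```

```text
pos [0.5651 0.0179 0.2419] yaw_y 98.69071862047099 zaxis [ 0.0058 -0.0007 -1.    ] q [ 0.0457  0.7059 -0.2617  1.5353  0.214   0.9229  1.4376] t 11.7 F [ 0.5457  0.0663 -0.4423] M [ 0.0088 -0.0249  0.0086] w 0.04306474244335567
cmd [ 0.2708  0.6284 -0.0226] -0.0017182298862722847
```

Emit:
arm_command --pt "0.27 0.63 -0.02 0" --pt "0.27 0.63 -0.02 0" --pt "0.27 0.63 -0.02 0" --pt "0.27 0.63 -0.02 0" --pt "0.27 0.63 -0.02 0" --pt "0.27 0.63 -0.02 0" --pt "0.27 0.63 -0.02 0" --pt "0.27 0.63 -0.02 0"

```text
time_s: 12.5
position: [0.4202, 0.2505, 0.2494]
tcp_rot: [-0.238, 3.126, -0.002]
contact_force: [0.3, -0.7, 0.1]
width: 0.043
```

```bash
python3 - <<'E'
from h import *
f=grab('top','t9');cv2.imwrite('pics/t9z.png',cv2.resize(f['pixels'][165:240,255:350,::-1],None,fx=8,fy=8,interpolation=2))
f=grab('side','s9');cv2.imwrite('pics/s9z.png',cv2.resize(f['pixels'][195:250,260:340,::-1],None,fx=9.5,fy=9.5,interpolation=2))
E
python3 pin.py s9
```

```text
s9 c 259.92753623188406 243.2463768115942 tot 69.0 [ 0.  0.  0.  0.  0.  0.  0.  0. 11. 35. 18.  5.  0.  0.  0.  0.  0.  0.]
```

View pics/t9z.png

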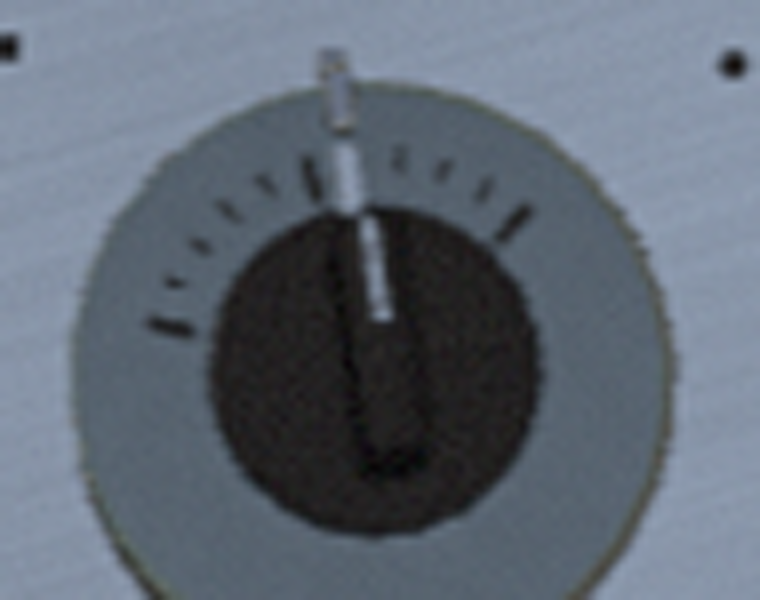

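View pics/s9z.png

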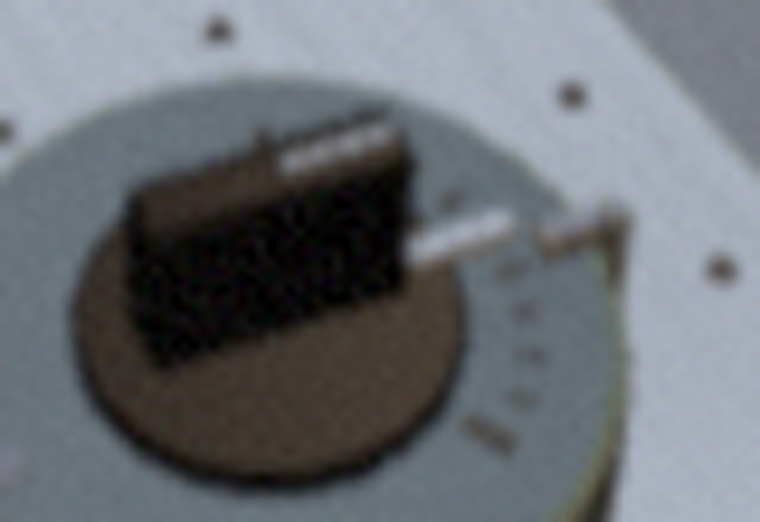

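```bash
python3 - <<'E'
from h import *
f=pickle.load(open('pics/t9.pkl','rb'));s=pickle.load(open('pics/s9.pkl','rb'))
def z(p,o,k): p=np.array(p,float); return (p+.5)/k-.5+np.array(o)
def go(f,uv,zz,c):
    P=plane(f,uv,zz)[:,:2];Q=P-c;d=P[0]-P[1];return np.degrees(np.arctan2(Q[:,1],Q[:,0])).round(1),(np.hypot(*Q.T)*1000).round(1),'dir',np.degrees(np.arctan2(d[1],d[0])).round(1)
c=np.array([.5636,.0183]);cs=np.array([.5646,.0155])
print('ptr',go(f,z([(342,145),(350,212)],(255,165),8),.071,c))
print('line',go(f,z([(365,216),(382,320)],(255,165),8),.106,c))
print('tab',go(f,z([(331,52),(342,128)],(255,165),8),.063,c))
print('Sptr',go(s,z([(512,217),(408,255)],(260,195),9.5),.071,cs))
print('Sline',go(s,z([(388,132),(285,162)],(260,195),9.5),.106,cs))
print('Stab',go(s,z([(617,212),(542,247)],(260,195),9.5),.063,cs))
o=manip.get_obs();print(o['time_s'],o['contact_force'])
for a,b,n in(('side0','s9','side'),('top0','t9','top')):
    A=pickle.load(open(f'pics/{a}.pkl','rb'))['pixels'].astype(int);B=pickle.load(open(f'pics/{b}.pkl','rb'))['pixels'].astype(int)
    m=(abs(A-B).max(2)>25).astype(np.uint8); print(n,[cv2.boundingRect(k) for k in cv2.findContours(m,0,1)[0] if cv2.contourArea(k)>8])
E
```

```text
ptr (array([ 9.4, 10.1]), array([45.7, 31.8]), 'dir', np.float64(7.6))
line (array([9.5, 5.4]), array([23.1,  2.5]), 'dir', np.float64(10.0))
tab (array([8.4, 8.2]), array([67.3, 51.2]), 'dir', np.float64(9.0))
Sptr (array([14. , 15.7]), array([46.8, 26.9]), 'dir', np.float64(11.8))
Sline (array([17.2, 50.5]), array([22.3,  5.4]), 'dir', np.float64(7.7))
Stab (array([12.4, 10.9]), array([67.2, 51.7]), 'dir', np.float64(17.2))
12.6 [ 0.6121 -0.4763 -0.7985]
side [(279, 230, 12, 8), (273, 213, 17, 21), (286, 202, 28, 27), (132, 0, 49, 82), (22, 0, 12, 14)]
top [(280, 192, 10, 9), (291, 183, 13, 23), (0, 177, 156, 243)]
```

```bash
python3 -c "
from workcell import manip
print(manip.hand_in())"
```

```text
the job is handed in; nothing more can be done
None
```

I wound the timer clockwise into its end spring, turned it back so the pointer lines up with the set tab, let go, moved the arm clear and handed the job in. The robot's clock read about 12.6 s at the last check, against the 72 s limit.

- **Winding:** At the stop the camera showed the pin about 5.6 mm up. I held it there for about 0.5 s. The wrist torque read 0.34–0.37 N m, below the 0.55 N m at which the timer slips. The scale ticks and housing stayed put in the images.
- **Pointer against tab:** The top camera shows the pointer 1–2° (about 0.02–0.03 rad) from the tab, inside the 0.1 rad limit. The side camera gives about 2–3°. The two cameras disagree by 2–4° on absolute angles, which looks like calibration and height error, but both put the pointer within the limit.
- **Pin, tab and bystanders:** The pin is back down. Comparing the before and after images, only the grip and the arm changed, so the tab, lens tube, driver and post did not visibly move.
- **Robot:** The arm is clear of everything and the wrist force is near zero.

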